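# Slide an oiled ring into the drying bay on a flat lifter

## Robot

A 6-joint arm with a two-finger parallel gripper is mounted at the origin on a cart in front of the work surface, level with it; the furniture and walls round the work are solid. World frame = base frame: x ahead of the robot, y to its left, z up, the work surface at z = 0. Lengths are in m, angles in rad, forces in N, time in s.
With the tool pointing down it reaches from about 0.275 to 0.85 m from the base axis. Payload 19 kg.
Tool frame: the origin (TCP) lies at the very end of the fingers, on their centre line; the grasp point (between the pads) lies 19 mm behind it (bot.hold_point_z is the distance from the TCP to the grasp point, in m); z points along the fingers, y is the line along which they close (so a half turn about z gives the same grasp; the last joint's range is limited). The gripper opens to 85 mm and grips with 20 to 120 N. Pads are 22 mm wide; open, the fingers measure 114 mm over their backs; the gripper's body (76 mm by 85 mm) begins 54 mm behind the grasp point. The pads swing forward as they close: fully open they stand 13 mm farther back than shut.
Start: joints at [-1.424, 0.15, 1.437, -0, 1.554, -0.134], TCP at [0.159, -0.552, 0.231] pointing down, gripper open.
Joint ranges: [-2.8, 2.8], [-0.68, 2.1], [0.12, 2.68], [-1.39, 4.53], [0.16, 2.79], [-2.81, 2.81]. Speed limits (rad/s): [1.89, 1.89, 2.22, 3.01, 3.01, 3.01].

## Interface

Orientations are given as a rotation vector (axis times angle).
In Python, from bench import bot gives the robot as it stands.
- The arm moves only by the shell command python3 -m inch 'ROWS' [FORCE]. ROWS is JSON, a list of rows, each a list of 5 numbers: the shift along the world's x, y, z in cm, then the turn about the world's z in rad, then the finger opening in cm, from 0 to 8.54. In form: [[dx, dy, dz, twist, fingers], ...]. A call has 1 to 12 rows; each row shifts and turns the commanded pose from where the row before left it; what a row does not reach is not made up. A row lasts 1/8 s, in which the tool goes at most 62.5 mm and 10.7 degrees, less where a joint would pass 70% of its speed; a pose out of reach is approached as far as the arm can. A call with a gripper value outside its range is refused whole. The fingers move at their own pace and stop on an object; FORCE is the grip in N (left out, the last holds). Time passes only in rows, so rows that do not move let the fingers close. It gives the time, the measured TCP pose, the force, the opening and the grip force at its end, in the units of the state.
- bot.observe(): the state, without advancing time (a new reading comes with each control period).
- bot.capture(name): name is "side" or "top"; returns (picture, depth): 420x560x3 uint8, blue, green, red; 420x560 float32, m along the optical axis (not along the pixel's ray), 0 where there is no reading.
- bot.camera_model(name): a dict with "fx", "fy", "cx", "cy" (pixels), "position" and "rotation" of the camera in the world. Camera axes: x right, y down, z forward; pixel columns grow to the right and rows downward; lengths in m; the calibration is good to about 2 mm. A picture is of the moment at which its call begins. camera_model takes no time and is no camera call.
- bot.hand_in(): hands the job in; it is judged then, once.
Trained networks look in the newest picture that a camera, given by its name, has taken for a name from the list of things; names that differ only in an ending like _2 or _b are one class to them, and where a whole thing is asked for, a point or a joint stands for the part that bears it (a point fixed in the world has none). Each returns a list of dicts, best first, with "confidence" (0 to 1); they miss things now and then, are a little off and sometimes report something else, mostly with a low value. They report only what shows in the picture. A call takes as long as a camera call. They do not tell look-alikes from the thing itself.
- bot.find_in(camera, thing): "position" ([x, y, z] in m, in world coordinates, good to about 4 mm: the middle of the surface that is visible of it).
- bot.outline_of(camera, thing): "pixels" (420x560 bool, what is visible of it).
The state is a dict: "clock": time; "joints": joint angles; "joint_velocities": joint speeds; "effort": joint torques, N m; "tool_pos": TCP position; "tool_rot": TCP orientation; "ft_force": force on the tool from outside, world axes, zero at the start; "ft_torque": the same for the moment, N m; "opening": finger opening in m; "gripper_force": force on a finger pad.
Only numpy, scipy, OpenCV 4.12 (cv2) and the standard library are available. Lean on these libraries where they do the work, as an engineer would, in place of code of your own. Each camera call takes 0.05 s, during which the arm holds its last target. There are 200 camera calls.

## Task

Pick up the flat steel lifter by its wooden handle with the freshly oiled dark ring riding on its blade, carry it level to the drying bay and slide the blade in through the swinging gate until its tip is felt pressing on the rubber buffer, and hold it there for a second with a light push of about 7 N, no harder. Then draw the lifter straight back out, so that the gate drops shut and keeps the ring lying in the bay, and lay the lifter down flat on the table clear of the bay. Do not touch the oily ring with the robot or bump the other things.

Things in the scene. Friction and masses are not known exactly. Their poses are not given: they have to be found in the camera images.
- lifter: flat steel lifter, about 300 g: blade 245 x 50 x 4 mm under a wooden bridge handle. Origin: underside of the blade below the handle's centre; x along the blade to the tip, z up; starts flat on the table, tip roughly to +y (within 0.3 rad). Blade from x = -50 to +195 mm. Across it, x = 121 to 124 mm, a rib 4 mm high keeps the ring from being pushed back; nothing holds it forward or sideways.
- lifter_handle (a point): centre of the lifter's handle, 45 mm above the underside of the blade: a bar along the lifter's x, 80 long, 18 wide, 24 mm high, on two 10 mm posts 30 mm either side of the centre. Axes as the lifter.
- ring: dark turned wooden ring, 58 mm outside, bore about 28, 22 mm thick, about 35 g, lying loose on the blade about 40 mm behind the tip. Origin: centre of its underside, z is its axis.
- bay: fixed drying bay, a wooden channel open above. Origin on the table under the gate; x points inward (roughly +y, within 0.3 rad), z up. Board 110 mm wide, x = -65 to 190 mm, top (the floor) 12 mm above the table; x < 0 is an open sill to set the blade on. Rails 22 mm high leave a channel 76 mm wide from x = 0, flaring wider out to x = -38. Crossbar over the gate, 64 to 72 mm above the table.
- gate (a joint): one-way flap across the channel at x = 0 of the bay: 70 wide, 3 mm thick, 25 g, hinge 46 mm and lower edge 12 mm above the bay floor. 0 = hanging shut; swings only inward (positive rad). The ring pushes it open easily; it rides over the ring and falls shut behind it (always so when the tip is at the buffer). The blade and rib slide under it when shut.
- stop: fixed wooden stop block, 24 x 76 x 26 mm, at x = 176 mm of the bay. Origin: centre of its underside on the bay floor; axes as the bay. Towards the gate a screw with a round rubber buffer, 15 mm wide, centre 8.5 mm above the floor, sticks out on the centreline; its face is at x = 110 to 142 mm of the bay, set differently each time and not measured. Feel for it: it gives 1 mm per 4 N, 5 mm at most.
- knob_3: pale turned knob, 57 mm wide, 38 mm high, bystander; origin at the centre of its foot
- goblet_done: pale wooden goblet, 63 mm wide, 110 mm high, bystander; origin at the centre of its foot
- pestle: small dark wooden pestle, 113 mm long, 33 mm thick, lying near the table's front edge, bystander; origin at the centre of its underside
- offcut: pale wood offcut block 40 x 75 x 32 mm near the table's front edge, bystander; origin at the centre of its underside
Things that resemble listed ones, but are neither listed nor needed, are in the scene too. Leave any pink look-alike of the ring alone.

How it is judged:
On the way, in this order (a step that is already met when the one before it is completed fails the run):
1. the lifter is off the table, level, with the ring on its blade (height (world z) of lifter above 0.025 m and angle between lifter's own z axis and vertical below 0.2 rad and z of ring in the frame of lifter between 0.001 and 0.01 m and x of ring in the frame of lifter between 0.135 and 0.18 m), for 0.2 s.
2. the lifter's tip presses on the buffer with more than 3 N for 0.5 s, the ring still on the blade and inside the bay (contact force between lifter and stop above 3 N and x of ring in the frame of bay above 0.055 m and z of ring in the frame of lifter between 0.001 and 0.01 m and x of ring in the frame of lifter between 0.135 and 0.18 m), for 0.5 s.
At the end, for the whole second after the job is handed in: Ring flat (0.1 rad), at rest on the bay floor (underside 9-15 mm above table), centre 24-130 mm inside the gate, within 20 mm of the centreline; gate shut (under 0.1 rad); lifter released, at rest, flat (0.05 rad) on the table (origin within 4 mm of it, 3 below), not touching bay or ring (x of ring in the frame of bay between 0.024 and 0.13 m and y of ring in the frame of bay between -0.02 and 0.02 m and z of ring in the frame of bay between 0.009 and 0.015 m and angle between ring's own z axis and vertical below 0.1 rad and linear speed of each of ring, lifter below 0.02 m/s and value of joint gate below 0.1 rad and height (world z) of lifter between -0.003 and 0.004 m and angle between lifter's own z axis and vertical below 0.05 rad and contact force between lifter and bay below 0.05 N and contact force between lifter and ring below 0.05 N and contact force between the fingers and lifter below 0.05 N).
It fails at once if the lifter is tilted by more than 0.25 rad (angle between lifter's own z axis and vertical above 0.25 rad).
It fails at once if the lifter pushes on the buffer stop with more than 12 N (contact force between lifter and stop above 12 N).
It fails at once if the lifter pushes on the bay with more than 35 N (contact force between lifter and bay above 35 N).
It fails at once if the robot touches the ring (contact force between any of the fingers, the arm and ring above 0.1 N).
It fails at once if a bystander is shifted by more than 20 mm (distance of any of knob_3, goblet_done, pestle, offcut from where it was at the start of the episode above 0.02 m).
It also fails if it takes over 72 s, if anything falls off the work surface, if the arm or the gripper's body presses on something with over 40 N, if the wrist force passes 120 N, or if a joint passes its speed limit or range.

## Working session

There is one attempt and no reset: what is moved stays moved. The work goes in short steps, Python scripts to look and compute and a shell command to move; the robot and the scene stay as the last step left them, time stands still between calls to the robot, and variables do not carry over. Pictures are saved under pics/ and viewed, at most 10 in all, crops included, and the job is handed in when it is done.

```bash
mkdir -p pics; ls
cat > h.py <<'E'
import numpy as np,cv2
from bench import bot
def cloud(n,d):
    m=bot.camera_model(n);v,u=np.mgrid[0:420,0:560]
    p=np.stack([(u-m['cx'])/m['fx']*d,(v-m['cy'])/m['fy']*d,d],-1)
    R=np.array(m['rotation']);
    if R.shape!=(3,3): R=cv2.Rodrigues(R)[0]
    return p@R.T+np.array(m['position'])
E
python3 - <<'E'
from h import *
ims=[]
for c in ('top','side'):
    p,d=bot.capture(c);cv2.imwrite(f'pics/{c}0.png',p);np.savez(f'/tmp/{c}0.npz',p=p,d=d)
    print(c,bot.camera_model(c)['position'])
    for t in ('lifter','lifter_handle','ring','bay','gate','stop','knob_3','goblet_done','pestle','offcut'):
        print(t,[(np.round(r['position'],3).tolist(),round(r['confidence'],2)) for r in bot.find_in(c,t)][:4])
print(bot.observe())
E
```

```text
pics
top [0.46738138 0.01109467 1.05251204]
lifter [([0.529, -0.136, 0.004], 0.81)]
lifter_handle [([0.531, -0.138, 0.006], 0.86)]
ring [([0.561, -0.04, 0.022], 0.79), ([0.663, -0.049, 0.02], 0.75), ([0.762, 0.148, 0.015], 0.62)]
bay [([0.518, 0.141, 0.012], 0.77)]
gate []
stop [([0.533, 0.249, 0.04], 0.81)]
knob_3 [([0.766, 0.147, 0.015], 0.96)]
goblet_done [([0.781, -0.016, 0.074], 0.86)]
pestle [([0.365, -0.017, 0.026], 0.87)]
offcut [([0.374, 0.201, 0.034], 0.93)]
side [ 0.31126181 -0.58100193  0.62198886]
lifter [([0.514, -0.17, 0.003], 0.77)]
lifter_handle [([0.512, -0.172, 0.007], 0.77)]
ring [([0.665, -0.051, 0.018], 0.84), ([0.558, -0.049, 0.024], 0.77)]
bay [([0.512, 0.079, 0.012], 0.86)]
gate [([0.514, 0.073, 0.045], 0.8)]
stop [([0.532, 0.244, 0.032], 0.85)]
knob_3 [([0.76, 0.138, 0.014], 0.82)]
goblet_done [([0.556, -0.052, 0.022], 0.73), ([0.774, -0.023, 0.082], 0.57), ([0.514, 0.079, 0.01], 0.45)]
pestle [([0.363, -0.032, 0.018], 0.75)]
offcut [([0.37, 0.179, 0.029], 0.56)]
{'clock': 1.1, 'joints': array([-1.42396546e+00,  1.50476677e-01,  1.43741377e+00, -1.42762407e-05,
        1.55379384e+00, -1.33977699e-01]), 'joint_velocities': array([ 0.00041177, -0.00148827,  0.00110622,  0.00081177,  0.00101525,
        0.00010599]), 'effort': array([ 8.99546776e-04, -7.12802911e+01, -5.71045089e+01, -2.43076202e-04,
        1.33128055e-03,  5.52280568e-06]), 'tool_pos': array([ 0.15933478, -0.55244547,  0.23127299]), 'tool_rot': array([-3.11058712e+00, -4.39632824e-01,  2.33457092e-05]), 'ft_force': array([ 0.48744366,  0.47727176, -0.3854699 ]), 'ft_torque': array([0.02384783, 0.00515175, 0.01750067]), 'gripper_force': 0.0, 'opening': 0.08529709080108401}
```

View pics/top0.png

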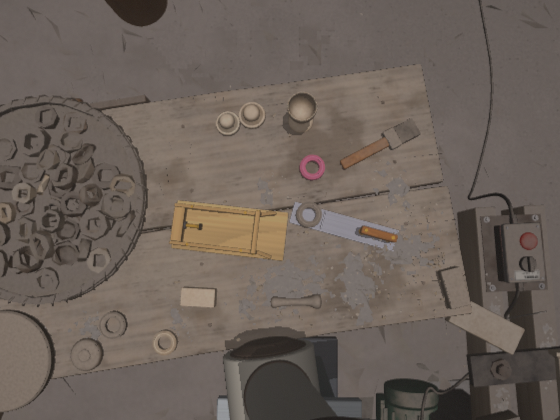

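View pics/side0.png

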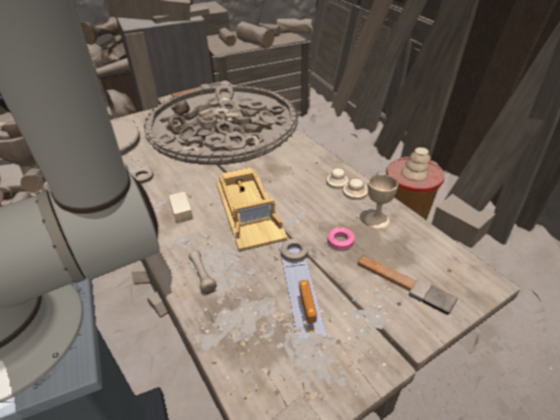

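Top view: the dark ring is on the blade at (308,214) and the pink look-alike is off it at (312,167). Other rings at (112,324), (165,342) and (87,354) lie far away. Only the one at (308,214) is dark and rides on the lifter's blade, so that's the ring. The lifter handle is orange at (378,235), and the separate brush at (380,145) is not the lifter. The bay's gate and crossbar are around (257,230) and the stop is at (190,226).

```bash
cat > meas.py <<'E'
from h import *
def rect(P):
    (c,s,a)=cv2.minAreaRect((P[:,:2]*1000).astype(np.float32)); 
    if s[0]<s[1]: s=s[::-1];a+=90
    return np.round(c,1),np.round(s,1),round((a-90+90)%180-90,2)   # angle of long axis rel +y
def clean(m): return cv2.morphologyEx(m.astype(np.uint8),cv2.MORPH_OPEN,np.ones((2,2)))>0
E
python3 - <<'E'
from meas import *
for c in ('top','side'):
    p,d=bot.capture(c);P=cloud(c,d);z=P[...,2]
    cv2.imwrite(f'pics/{c}crop.png',cv2.resize(p[180:280,160:420] if c=='top' else p[160:350,190:390],None,fx=3,fy=3,interpolation=2))
    print(c)
    for t in ('lifter','bay','ring','stop'):
        for r in bot.outline_of(c,t)[:2]:
            m=r['pixels']&(d>0);zz=z[m]
            print(t,round(r['confidence'],2),m.sum(),'z pct',np.round(np.percentile(zz,[2,10,25,50,75,90,98]),3))
            print('  all',rect(P[m]))
            if t=='lifter':
                lo=clean(m&(z<.015));hi=clean(m&(z>.04));print('  blade',rect(P[lo]),'handle',rect(P[hi]),P[hi].mean(0).round(4),np.median(z[hi]))
            if t=='bay':
                for a,b in((0.006,.018),(.026,.042),(.055,.085)):
                    k=clean(m&(z>a)&(z<b)); 
                    if k.sum()>5: print('  z',a,k.sum(),rect(P[k]),P[k].mean(0).round(4))
            if t in('ring',):
                k=m&(z>np.median(zz)-.008);print('  ',rect(P[k]),P[k].mean(0).round(4))
E
```

```text
top
lifter 0.69 2000 z pct [-0.001  0.001  0.002  0.004  0.006  0.055  0.058]
  all (array([ 534.5, -119.2]), array([244. ,  51.2]), -14.9)
  blade (array([ 511.2, -117.9]), array([244.5, 120.3]), -7.41) handle (array([ 504. , -113.4]), array([256.2,  41.8]), 7.1) [ 0.5128 -0.1892  0.0569] 0.055394874331958444
bay 0.96 5579 z pct [0.007 0.009 0.01  0.012 0.023 0.036 0.07 ]
  all (array([553.3, 141.2]), array([263.4, 181.6]), -3.44)
  z 0.006 4025 (array([519. , 135.8]), array([258.4, 110. ]), -5.72) [0.5167 0.1245 0.0161]
  z 0.026 1107 (array([516.9, 140.1]), array([263.9, 104.6]), -3.69) [0.5244 0.1882 0.0346]
  z 0.055 213 (array([513.8,  48.3]), array([93.1, 74.3]), -89.86) [0.5136 0.0754 0.0626]
bay 0.26 542 z pct [0.011 0.02  0.027 0.036 0.038 0.039 0.04 ]
  all (array([527.8, 249. ]), array([73.6, 71.1]), 44.16)
  z 0.026 409 (array([518.8, 134.8]), array([256.8,  76.7]), -5.94) [0.5297 0.2471 0.0395]
ring 0.86 312 z pct [0.012 0.016 0.017 0.019 0.021 0.022 0.024]
  all (array([666.1, -45.5]), array([55.4, 50.1]), 89.86)
   (array([666.1, -45.5]), array([55.4, 50.1]), 89.86) [
[... 1022 characters left out ...]
ay([ 467.1, -150.1]), array([907.7, 126.3]), -11.97) [0.5241 0.1573 0.035 ]
  z 0.055 332 (array([ 410.1, -198.7]), array([784.4,  92.5]), -21.22) [0.515  0.0728 0.0639]
ring 0.95 443 z pct [0.    0.007 0.012 0.019 0.021 0.022 0.023]
  all (array([675.6, -43.5]), array([79.7, 55.7]), -57.73)
   (array([664.8, -50.5]), array([56.7, 53.6]), 66.14) [ 0.6638 -0.0521  0.0187]
ring 0.85 475 z pct [0.004 0.012 0.017 0.023 0.025 0.026 0.028]
  all (array([552.2, -37.2]), array([71.6, 53.1]), 27.66)
   (array([556.3, -44.1]), array([56.2, 52.5]), 50.09) [ 0.5559 -0.0454  0.0228]
stop 0.98 391 z pct [0.015 0.019 0.025 0.032 0.038 0.039 0.04 ]
  all (array([522.8, 259.5]), array([113.7,  65.9]), 30.14)
```

View pics/topcrop.png

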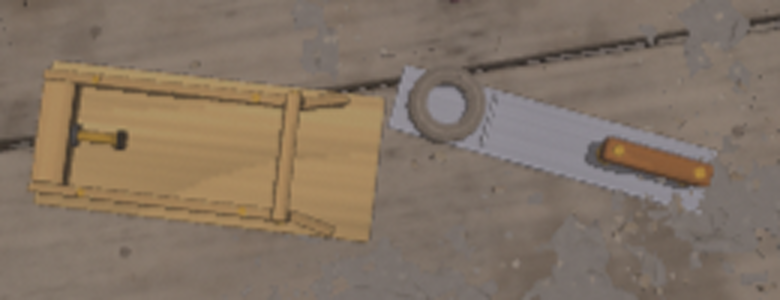

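The enlarged crop confirms it: the dark ring sits on the blade, just ahead of the rib, with its tip beside the bay's sill at (395,95). The buffer screw's black head is at (122,140). Next I'll refine the numbers.

```bash
sed -i 's/^def clean.*/def clean(m): return (cv2.erode(m.astype(np.uint8),np.ones((2,2)))>0)\&m/' meas.py
cat > tf.py <<'E'
from meas import *
def yaw():
    R=cv2.Rodrigues(bot.observe()['tool_rot'])[0];return np.degrees(np.arctan2(R[1,1],R[0,1]))
E
python3 - <<'E'
from tf import *
for c in ('top','side'):
    p,d=bot.capture(c);P=cloud(c,d);z=P[...,2]
    print(c)
    r=bot.outline_of(c,'lifter')[0];m=r['pixels']&(d>0)
    lo=clean(m&(z<.013));hi=clean(m&(z>.045))
    print('  blade',rect(P[lo]),'handle',rect(P[hi]),P[hi].mean(0).round(4),np.median(z[hi]))
    r=bot.outline_of(c,'bay')[0];m=r['pixels']&(d>0)
    for a,b in((0.006,.018),(.028,.042),(.055,.085)):
        k=clean(m&(z>a)&(z<b)); print('  bay z',a,k.sum(),rect(P[k]),P[k].mean(0).round(4))
    # buffer: dark pixels in the bay
    t=np.array([.0995,.995]);n=np.array([.995,-.0995]);q=P[...,:2]-np.array([.513,.0736]);X=q@t;Y=q@n
    k=(X>.09)&(X<.16)&(abs(Y)<.015)&(z>.015)&(z<.04); 
    if k.sum(): print('  buffer X',np.percentile(X[k],[0,2,10,50])*1000,'Y',np.median(Y[k])*1000,k.sum(), np.median(z[k]))
    if c=='top':
        rw=[(np.round(X[i,j]*1000),p[i,j].tolist(),round(float(z[i,j]),3)) for i in (226,227) for j in range(194,210)];print(rw)
print(yaw())
E
```

```text
top
  blade (array([ 533., -120.]), array([241.1,  47.9]), -14.82) handle (array([ 514.2, -188.8]), array([77.1, 16.2]), -14.0) [ 0.5138 -0.1888  0.0558] 0.0559854173887423
  bay z 0.006 3503 (array([520.5, 138.4]), array([252.3, 107.5]), -5.73) [0.5179 0.1248 0.0112]
  bay z 0.028 809 (array([521.3, 152. ]), array([222.4, 100. ]), -5.57) [0.5271 0.196  0.0347]
  bay z 0.055 159 (array([514.2,  75.9]), array([90.3,  8.5]), 84.88) [0.5142 0.0761 0.0704]
  buffer X [ 94.25514422  97.90924212 128.7981103  139.06606738] Y 1.8033737714027152 70 0.022899447354926772
[(np.float64(144.0), [56, 116, 152], 0.026), (np.float64(142.0), [54, 116, 151], 0.026), (np.float64(140.0), [55, 114, 149], 0.025), (np.float64(139.0), [52, 103, 132], 0.02), (np.float64(135.0), [51, 94, 120], 0.028), (np.float64(133.0), [45, 53, 59], 0.026), (np.float64(131.0), [44, 51, 57], 0.025), (np.float64(129.0), [44, 56, 66], 0.024), (np.float64(130.0), [66, 92, 111], 0.009), (np.float64(127.0), [92, 132, 162], 0.012), (np.float64(125.0), [91, 131, 161], 0.01), (np.float64(123.0), [92, 132, 162], 0.01), (np.float64(120
[... 740 characters left out ...]
2, 131, 162], 0.012), (np.float64(115.0), [92, 131, 162], 0.013), (np.float64(114.0), [92, 132, 162], 0.009)]
side
  blade (array([ 531. , -131.8]), array([224. ,  47.8]), -15.28) handle (array([ 513.9, -193.1]), array([76.6, 17. ]), -15.46) [ 0.5121 -0.1983  0.0566] 0.05716016758980186
  bay z 0.006 1691 (array([519.3, 133.4]), array([250.3, 106.7]), -5.14) [0.5136 0.1003 0.0125]
  bay z 0.028 527 (array([523.8, 148.2]), array([222.7, 101.5]), -6.18) [0.5244 0.1685 0.0349]
  bay z 0.055 269 (array([514.7,  72.6]), array([93.2,  8.7]), 83.99) [0.5133 0.0729 0.0657]
  buffer X [111.16498049 113.91362922 126.51426717 130.4704013 ] Y 1.4437809699813653 51 0.024002336809270775
-73.90952765345672
```

```bash
python3 -m inch '[[3.55,3.62,-1,0.103,8.5],[3.55,3.62,-1,0.103,8.5],[3.55,3.62,-1,0.103,8.5],[3.55,3.62,-1,0.103,8.5],[3.55,3.62,-1,0.103,8.5],[3.55,3.62,-1,0.103,8.5],[3.55,3.62,-1,0.103,8.5],[3.55,3.62,-1,0.103,8.5],[3.55,3.62,-1,0.103,8.5],[3.55,3.62,-1,0.103,6],[0,0,0,0,6],[0,0,0,0,6]]' 110
python3 -c "
from tf import *
print(yaw())"
```

```text
clock: 3.4
tool_pos: [0.5141, -0.1906, 0.1313]
tool_rot: [-2.491, -1.914, 0.001]
ft_force: [-0.5, 0.4, 0.2]
opening: 0.0602
gripper_force: 0.0
-14.91123692123779
```

```bash
python3 -m inch '[[0,0,-2,0,6],[0,0,-3,0,5],[0,0,-3,0,4],[0,0,-2,0,4],[0,0,-0.5,0,3],[0,0,0,0,3],[0,0,0,0,2.4],[0,0,0,0,2.0],[0,0,0,0,1.6],[0,0,0,0,1],[0,0,0,0,1],[0,0,0,0,1]]' 110
python3 -c "
from tf import *
p,d=bot.capture('side');cv2.imwrite('pics/s2.png',cv2.resize(p[160:350,190:390],None,fx=3,fy=3))
P=cloud('side',d)
for r in bot.outline_of('side','ring')[:2]: print(rect(P[r['pixels']&(P[...,2]>.015)]))
print(yaw())"
```

```text
clock: 4.9
tool_pos: [0.5146, -0.1907, 0.0272]
tool_rot: [2.49, 1.914, 0.0]
ft_force: [-3.3, -0.5, 8.9]
opening: 0.0166
gripper_force: 107.9
(array([ 615.6, -124.6]), array([234.7,  32.1]), -41.22)
(array([533.1, -40.2]), array([17.3,  2.2]), -24.42)
-14.885645226499534
```

View pics/s2.png

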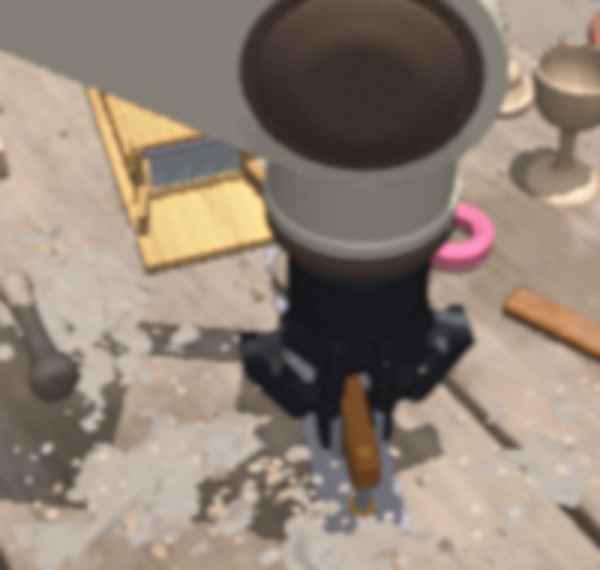

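The fingers hold the handle, and the blade is flat with nothing else touching. I'll lift gently.

```bash
python3 -m inch '[[0,0,0.1,0,1],[0,0,0.2,0,1],[0,0,0.3,0,1],[0,0,0.4,0,1],[0,0,0.5,0,1],[0,0,0.5,0,1],[0,0,0.5,0,1],[0,0,0.4,0,1],[0,0,0.3,0,1],[0,0,0.2,0,1],[0,0,0.1,0,1],[0,0,0,0,1]]'
python3 -c "
from tf import *
p,d=bot.capture('top');cv2.imwrite('pics/t3.png',cv2.resize(p[180:280,160:420],None,fx=3,fy=3))
P=cloud('top',d)
for r in bot.outline_of('top','ring')[:2]: print(rect(P[r['pixels']&(P[...,2]>.025)]))
r=bot.outline_of('top','lifter')[0];m=r['pixels']&(d>0);Q=P[m];Q=Q[(Q[:,2]<.055)]
t=np.array([.257,.966]);X=(Q[:,:2]-bot.observe()['tool_pos'][:2])@t
for a in np.arange(-.06,.2,.02):
  k=(X>a)&(X<a+.02)
  if k.sum(): print(round(a+.01,3),k.sum(),np.median(Q[k,2]).round(4))
print(X.max(),bot.observe()['ft_force'],bot.observe()['ft_torque'])"
```

```text
clock: 6.5
tool_pos: [0.5143, -0.1904, 0.0612]
tool_rot: [-2.491, -1.915, 0.0]
ft_force: [0.5, 1.2, -3.4]
opening: 0.0164
gripper_force: 107.3
(array([566.8,  -5.8]), array([201.6,   0. ]), 80.36)
(array([532.5, -13.6]), array([127.8,  55.3]), 45.88)
0.03 26 0.0372
0.05 209 0.0371
0.07 214 0.037
0.09 210 0.037
0.11 212 0.0369
0.13 128 0.0375
0.15 99 0.0371
0.17 73 0.0373
0.19 148 0.0366
0.19798692915761523 [-0.70803059 -0.1725942  -3.05461326] [-0.08435517  0.05819325  0.04660535]
```

View pics/t3.png

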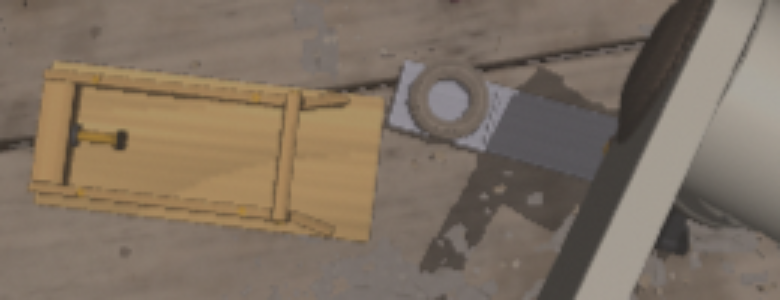

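Still level (blade top 37 mm all along) with the ring on at (447,102). Next I'll align with the bay axis in front of the sill.

```bash
python3 -m inch '[[-0.08,-0.04,0,0.005,1],[-0.16,-0.04,0,0.010,1],[-0.24,-0.04,0,0.014,1],[-0.3,-0.04,0,0.018,1],[-0.32,-0.04,0,0.019,1],[-0.35,-0.04,0,0.021,1],[-0.35,-0.04,0,0.021,1],[-0.3,-0.04,0,0.018,1],[-0.24,-0.04,0,0.014,1],[-0.2,-0.04,0,0.012,1],[-0.1,-0.04,0,0.006,1],[-0.06,0,0,0.003,1]]'
cat > rel.py <<'E'
from tf import *
p,d=bot.capture('top');P=cloud('top',d);o=bot.observe();y=np.radians(yaw()+90);t=np.array([np.cos(y),np.sin(y)]);n=np.array([-t[1],t[0]])
B=np.array([.514,.074]);b=np.radians(84.3);bt=np.array([np.cos(b),np.sin(b)]);bn=np.array([-bt[1],bt[0]])
h=o['tool_pos'][:2]-B;print('yaw',np.degrees(y),'handle in bay mm',(1000*np.array([h@bt,h@bn])).round(1),'tip x',1000*(h@bt)+195,'F',o['ft_force'].round(1),'Fx',(o['ft_force'][:2]@bt).round(2),'z',o['tool_pos'][2]-.0272)
k=(p.min(-1)>0)&(d>0)
for r in bot.outline_of('top','ring')[:3]:
    m=r['pixels']&(d>0);Q=P[m];zt=np.percentile(Q[:,2],70);Q=Q[abs(Q[:,2]-zt)<.006]
    c,_=cv2.minEnclosingCircle((Q[:,:2]*1000).astype(np.float32));c=np.array(c)/1000
    g=c-o['tool_pos'][:2];f=c-B
    print('ring',round(r['confidence'],2),m.sum(),c.round(4),'ztop',zt.round(4),'in lifter',(1000*np.array([g@t,g@n])).round(1),'in bay',(1000*np.array([f@bt,f@bn])).round(1))
E
python3 rel.py
```

```text
clock: 8.15
tool_pos: [0.4873, -0.1949, 0.0613]
tool_rot: [-2.329, -2.109, 0.0]
ft_force: [0.6, -0.6, -3.5]
opening: 0.0166
gripper_force: 107.3
yaw 84.34248840004115 handle in bay mm [-2.702e+02 -1.000e-01] tip x -75.19192264414067 F [-0.5 -0.3 -3.8] Fx -0.37 z 0.034067605041982765
ring 0.74 354 [ 0.5066 -0.0386] ztop 0.0583 in lifter [157.4  -3.8] in bay [-112.8   -3.8]
ring 0.62 286 [ 0.6663 -0.0447] ztop 0.0206 in lifter [ 167.1 -163.4] in bay [-103.  -163.4]
ring 0.5 1300 [ 0.5003 -0.0848] ztop 0.0381 in lifter [110.8  -2.1] in bay [-159.4   -2.1]
```

```bash
python3 -m inch '[[-0.03,0,-0.1,0,1],[-0.04,0,-0.2,0,1],[-0.04,0,-0.3,0,1],[-0.04,0,-0.35,0,1],[-0.03,0,-0.35,0,1],[-0.02,0.02,-0.3,0,1],[0,0,-0.2,0,1],[0,0,-0.15,0,1],[0,0,-0.05,0,1],[0.01,0.1,0,0,1],[0.02,0.2,0,0,1],[0.03,0.3,0,0,1]]'
python3 -m inch '[[0.04,0.4,0,0,1],[0.05,0.5,0,0,1],[0.05,0.5,0,0,1],[0.05,0.5,0,0,1],[0.05,0.5,0,0,1],[0.05,0.5,0,0,1],[0.05,0.5,0,0,1],[0.05,0.5,0,0,1],[0.04,0.4,0,0,1],[0.03,0.3,0,0,1],[0.02,0.2,0,0,1],[0.01,0.1,0,0,1]]'
python3 rel.py
```

```text
clock: 9.75
tool_pos: [0.4859, -0.1885, 0.0413]
tool_rot: [-2.329, -2.109, 0.0]
ft_force: [-0.1, -0.1, -3.7]
opening: 0.0161
gripper_force: 107.3
clock: 11.25
tool_pos: [0.4908, -0.1396, 0.0413]
tool_rot: [-2.329, -2.109, 0.0]
ft_force: [-0.3, -1.1, -3.2]
opening: 0.0165
gripper_force: 107.3
yaw 84.32485106157567 handle in bay mm [-214.8    1.8] tip x -19.81019188124398 F [-0.1  0.1 -4. ] Fx 0.12 z 0.01406542696116653
ring 0.95 413 [ 0.6673 -0.0455] ztop 0.02 in lifter [ 111.1 -166.3] in bay [-103.6 -164.4]
ring 0.68 381 [0.5104 0.0169] ztop 0.0382 in lifter [157.7  -4. ] in bay [-57.1  -2.1]
```

```bash
python3 -m inch '[[0.01,0.15,0,0,1],[0.03,0.3,0,0,1],[0.05,0.5,0,0,1],[0.05,0.5,0,0,1],[0.05,0.5,0,0,1],[0.05,0.5,0,0,1],[0.05,0.5,0,0,1],[0.05,0.5,0,0,1],[0.05,0.5,0,0,1],[0.05,0.5,0,0,1],[0.05,0.5,0,0,1],[0.05,0.5,0,0,1]]'
python3 -m inch '[[0.05,0.5,0,0,1],[0.05,0.5,0,0,1],[0.05,0.5,0,0,1],[0.05,0.5,0,0,1],[0.05,0.5,0,0,1],[0.05,0.5,0,0,1],[0.05,0.5,0,0,1],[0.05,0.5,0,0,1],[0.05,0.5,0,0,1],[0.04,0.4,0,0,1],[0.03,0.3,0,0,1],[0.02,0.2,0,0,1]]'
python3 rel.py
```

```text
clock: 12.85
tool_pos: [0.4962, -0.0848, 0.0413]
tool_rot: [-2.329, -2.109, 0.0]
ft_force: [0.5, 0.1, -3.2]
opening: 0.016
gripper_force: 107.3
clock: 14.35
tool_pos: [0.5017, -0.031, 0.0413]
tool_rot: [-2.329, -2.109, 0.0]
ft_force: [0.8, 0.4, -3.3]
opening: 0.0164
gripper_force: 107.5
yaw 84.33061574516096 handle in bay mm [-105.6    1.9] tip x 89.40920680810696 F [-0.   0.3 -2.5] Fx 0.33 z 0.014073774496056627
ring 0.9 360 [ 0.6666 -0.0458] ztop 0.0202 in lifter [   1.4 -165.6] in bay [-104.1 -163.8]
ring 0.74 275 [0.5212 0.1248] ztop 0.038 in lifter [156.8  -4.1] in bay [51.2 -2.1]
```

```bash
cat > chk.py <<'E'
from tf import *
import sys
F=[]
for _ in range(4):
    o=bot.observe();F.append(o['ft_force'][:2]@np.array([.0993,.995]));bot.capture('side')
f=np.mean(F);h=(o['tool_pos'][:2]-np.array([.514,.074]))@np.array([.0993,.995])
print('Fx',round(f,2),np.round(F,1),'tip',round(h*1000+195,2));sys.exit(f<-1.8)
E
python3 -m inch '[[0.02,0.2,0,0,1],[0.03,0.3,0,0,1],[0.04,0.4,0,0,1],[0.04,0.4,0,0,1],[0.03,0.3,0,0,1],[0.02,0.2,0,0,1],[0.01,0.1,0,0,1],[0,0,0,0,1]]' | grep force
python3 chk.py
a(){ python3 chk.py; }
python3 -m inch '[[0.01,0.1,0,0,1],[0.01,0.1,0,0,1],[0,0,0,0,1]]'>/dev/null && a &&
python3 -m inch '[[0.01,0.1,0,0,1],[0.01,0.1,0,0,1],[0,0,0,0,1]]'>/dev/null && a &&
python3 -m inch '[[0.01,0.1,0,0,1],[0.01,0.1,0,0,1],[0,0,0,0,1]]'>/dev/null && a &&
python3 -m inch '[[0.01,0.1,0,0,1],[0.01,0.1,0,0,1],[0,0,0,0,1]]'>/dev/null && a &&
python3 -m inch '[[0.01,0.1,0,0,1],[0.01,0.1,0,0,1],[0,0,0,0,1]]'>/dev/null && a
python3 rel.py
```

```text
ft_force: [0.4, 0.4, -3.4]
gripper_force: 108.1
Fx 0.96 [0.5 0.9 0.6 1.8] tip 108.17
Fx -0.11 [ 0.8  0.5 -0.2 -1.5] tip 110.25
yaw 84.32590219940637 handle in bay mm [-84.8   1.9] tip x 110.22672918524687 F [ 0.4 -0.4 -1. ] Fx -0.4 z 0.01406169853888967
ring 0.88 369 [0.5225 0.1419] ztop 0.0381 in lifter [153.2  -3.7] in bay [68.4 -1.7]
ring 0.57 430 [ 0.6671 -0.0454] ztop 0.0197 in lifter [ -18.9 -166. ] in bay [-103.6 -164.2]False
False
```

```bash
sed -i 's/sys.exit(f<-1.8)/sys.exit(int(f<-1.8))/' chk.py
a(){ python3 chk.py; }
python3 -m inch '[[0.01,0.1,0,0,1],[0.01,0.1,0,0,1],[0,0,0,0,1]]'>/dev/null && a &&
python3 -m inch '[[0.01,0.1,0,0,1],[0.01,0.1,0,0,1],[0,0,0,0,1]]'>/dev/null && a &&
python3 -m inch '[[0.01,0.1,0,0,1],[0.01,0.1,0,0,1],[0,0,0,0,1]]'>/dev/null && a &&
python3 -m inch '[[0.01,0.1,0,0,1],[0.01,0.1,0,0,1],[0,0,0,0,1]]'>/dev/null && a &&
python3 -m inch '[[0.01,0.1,0,0,1],[0.01,0.1,0,0,1],[0,0,0,0,1]]'>/dev/null && a &&
python3 -m inch '[[0.01,0.1,0,0,1],[0.01,0.1,0,0,1],[0,0,0,0,1]]'>/dev/null && a &&
python3 -m inch '[[0.01,0.1,0,0,1],[0.01,0.1,0,0,1],[0,0,0,0,1]]'>/dev/null && a &&
python3 -m inch '[[0.01,0.1,0,0,1],[0.01,0.1,0,0,1],[0,0,0,0,1]]'>/dev/null && a 
python3 -c "from h import *;print(bot.observe()['clock'],bot.observe()['ft_force'])"
```

```text
Fx -0.13 [-0.  -1.   0.5  0. ] tip 112.27
Fx 0.15 [ 0.7  0.   0.1 -0.2] tip 114.25
Fx -0.74 [-1.5 -1.2 -0.4  0.1] tip 116.27
Fx 0.64 [0.7 0.6 0.8 0.5] tip 118.3
Fx -0.1 [ 0.   0.5 -0.2 -0.7] tip 120.28
Fx -0.83 [-1.  -1.  -0.4 -0.8] tip 122.33
Fx -0.75 [-1.3 -0.1 -1.3 -0.2] tip 124.32
Fx -1.05 [-1.1 -1.2 -1.2 -0.7] tip 126.32
20.925 [-0.02939605 -0.64544076 -2.68183071]
```

```bash
a(){ python3 chk.py; }
python3 -m inch '[[0.01,0.1,0,0,1],[0,0,0,0,1]]'>/dev/null && a &&
python3 -m inch '[[0.01,0.1,0,0,1],[0,0,0,0,1]]'>/dev/null && a &&
python3 -m inch '[[0.01,0.1,0,0,1],[0,0,0,0,1]]'>/dev/null && a &&
python3 -m inch '[[0.01,0.1,0,0,1],[0,0,0,0,1]]'>/dev/null && a &&
python3 -m inch '[[0.01,0.1,0,0,1],[0,0,0,0,1]]'>/dev/null && a &&
python3 -m inch '[[0.01,0.1,0,0,1],[0,0,0,0,1]]'>/dev/null && a
python3 -c "from h import *;print(bot.observe()['clock'],bot.observe()['ft_force'])"
```

```text
Fx -1.54 [-1.5 -1.9 -1.1 -1.7] tip 127.26
Fx -4.73 [-4.6 -3.9 -5.8 -4.6] tip 128.2
21.825 [-1.1854513  -4.70443989 -1.56726998]
```

```bash
python3 -m inch '[[0.006,0.06,0,0,1],[0,0,0,0,1],[0,0,0,0,1]]'; python3 chk.py; python3 -m inch '[[0,0,0,0,1],[0,0,0,0,1],[0,0,0,0,1],[0,0,0,0,1],[0,0,0,0,1],[0,0,0,0,1],[0,0,0,0,1],[0,0,0,0,1]]'; python3 rel.py
```

```text
clock: 22.2
tool_pos: [0.5056, 0.0082, 0.0413]
tool_rot: [2.328, 2.109, -0.0]
ft_force: [-1.5, -7.0, -1.7]
opening: 0.0165
gripper_force: 108.5
Fx -6.7 [-7.1 -7.1 -6.4 -6.2] tip 128.69
clock: 23.4
tool_pos: [0.5056, 0.0082, 0.0413]
tool_rot: [2.328, 2.109, -0.0]
ft_force: [-0.5, -6.1, -1.8]
opening: 0.0163
gripper_force: 108.5
yaw 84.32793266636513 handle in bay mm [-66.3   1.8] tip x 128.68341617814588 F [-0.8 -7.3 -1.2] Fx -7.4 z 0.014135497545042248
ring 0.88 382 [ 0.6671 -0.0457] ztop 0.0203 in lifter [ -37.6 -166. ] in bay [-103.9 -164.3]
ring 0.71 477 [0.5187 0.1607] ztop 0.0377 in lifter [153.   2.] in bay [86.7  3.9]
```

```bash
python3 -m inch '[[-0.01,-0.1,0,0,1],[-0.02,-0.2,0,0,1],[-0.03,-0.3,-0.03,0,1],[-0.04,-0.4,-0.03,0,1],[-0.05,-0.5,0,0,1],[-0.05,-0.5,0,0,1],[-0.05,-0.5,0,0,1],[-0.05,-0.5,0,0,1],[-0.05,-0.5,0,0,1],[-0.05,-0.5,0,0,1],[-0.05,-0.5,0,0,1],[-0.05,-0.5,0,0,1]]'
python3 rel.py
python3 -m inch '[[-0.03,-0.3,0,0,1],[-0.05,-0.5,0,0,1],[-0.05,-0.5,0,0,1],[-0.05,-0.5,0,0,1],[-0.05,-0.5,0,0,1],[-0.05,-0.5,0,0,1],[-0.05,-0.5,0,0,1],[-0.05,-0.5,0,0,1],[-0.05,-0.5,0,0,1],[-0.05,-0.5,0,0,1],[-0.05,-0.5,0,0,1],[-0.05,-0.5,0,0,1]]'
python3 rel.py
```

```text
clock: 25.0
tool_pos: [0.5005, -0.0419, 0.0407]
tool_rot: [-2.329, -2.109, 0.0]
ft_force: [0.6, 0.0, -2.3]
opening: 0.0164
gripper_force: 108.1
yaw 84.32098666387371 handle in bay mm [-117.1    1.9] tip x 77.91568972653916 F [ 0.9  0.4 -3.3] Fx 0.51 z 0.013447089832339523
ring 0.83 345 [ 0.6657 -0.0458] ztop 0.0203 in lifter [  12.9 -164.8] in bay [-104.1 -162.9]
ring 0.74 356 [0.5119 0.1101] ztop 0.038 in lifter [152.8   3.8] in bay [35.7  5.7]
clock: 26.6
tool_pos: [0.4947, -0.0999, 0.0406]
tool_rot: [-2.329, -2.109, 0.0]
ft_force: [-0.5, -0.0, -2.9]
opening: 0.0164
gripper_force: 108.4
yaw 84.31956406786837 handle in bay mm [-175.4    1.8] tip x 19.610417418220948 F [ 0.3 -1.3 -2.4] Fx -1.27 z 0.013491567117207472
ring 0.78 355 [0.5151 0.1084] ztop 0.0362 in lifter [209.7   0.4] in bay [34.3  2.3]
ring 0.69 404 [ 0.6673 -0.0463] ztop 0.0199 in lifter [  70.9 -166.3] in bay [-104.4 -164.4]
ring 0.39 4589 [0.524  0.1539] ztop 0.0249 in lifter [255.9  -4. ] in bay [80.5 -2. ]
```

```bash
python3 -m inch '[[-0.05,-0.5,0,0,1],[-0.08,-0.8,0,0,1],[-0.1,-1,0,0,1],[-0.1,-1,0,0,1],[-0.1,-1,0,0,1],[-0.1,-1,0,0,1],[-0.1,-1,0,0,1],[-0.1,-1,0,0,1],[-0.1,-1,0,0,1],[-0.1,-1,0,0,1],[-0.1,-1,0,0,1],[-0.1,-1,0,0,1]]'
python3 -m inch '[[-0.05,-0.5,0,0,1],[-0.02,-0.2,-0.1,0,1],[0,0,-0.2,0,1],[0,0,-0.25,0,1],[0,0,-0.25,0,1],[0,0,-0.2,0,1],[0,0,-0.1,0,1],[0,0,-0.1,0,1],[0,0,-0.05,0,1],[0,0,-0.05,0,1],[0,0,0,0,1]]'
python3 rel.py
python3 -c "
from tf import *
p,d=bot.capture('side');cv2.imwrite('pics/s5.png',cv2.resize(p[160:350,190:390],None,fx=3,fy=3))"
```

```text
clock: 28.2
tool_pos: [0.4834, -0.2132, 0.0407]
tool_rot: [-2.329, -2.109, 0.0]
ft_force: [-0.6, 0.1, -2.7]
opening: 0.0167
gripper_force: 108.4
clock: 29.58
tool_pos: [0.4828, -0.2196, 0.0277]
tool_rot: [-2.329, -2.109, 0.0]
ft_force: [-0.9, 1.2, -3.8]
opening: 0.0163
gripper_force: 108.4
yaw 84.32529714789757 handle in bay mm [-295.2    1.9] tip x -100.21149802590281 F [-0.5 -0.1 -3.1] Fx -0.17 z 0.00047598988760309824
ring 0.87 315 [0.5144 0.1081] ztop 0.0321 in lifter [329.1   0.9] in bay [33.9  3. ]
ring 0.86 415 [ 0.6668 -0.0458] ztop 0.0203 in lifter [ 191.1 -165.9] in bay [-104.  -163.9]
```

View pics/s5.png

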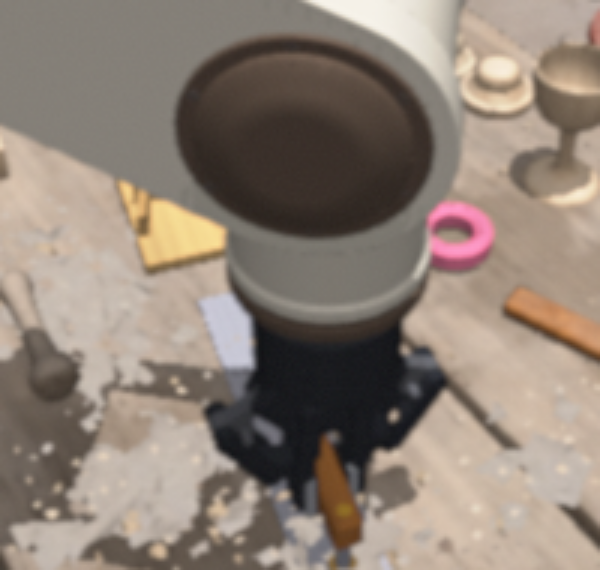

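The lifter is now clear of the sill, about 0.5 mm above the table, and the ring was measured lying in the bay. I'll set it down and release.

```bash
python3 -m inch '[[0,0,-0.05,0,1],[0,0,0,0,1],[0,0,0,0,1.8],[0,0,0,0,2.2],[0,0,0,0,3],[0,0,0,0,4],[0,0,0,0,5],[0,0,0,0,5.5],[0,0,0,0,5.5],[0,0,0.5,0,5.5],[0,0,1.5,0,5.5],[0,0,3,0,5.5]]' 30
python3 -m inch '[[0,0,4,0,5.5],[0,0,4,0,5.5],[-1,-3,3,0,5.5],[-2,-4,1,0,5.5],[-3,-4,0,0,5.5],[-3,-4,0,0,5.5],[-3,-4,0,0,5.5],[-3,-4,0,0,5.5],[-3,-3,0,0,5.5],[-2,-2,0,0,5.5],[0,0,0,0,5.5]]'
python3 - <<'E'
from tf import *
B=np.array([.514,.074]);t=np.array([.0993,.995])
for c in('top','side'):
    p,d=bot.capture(c);P=cloud(c,d)
    cv2.imwrite(f'pics/{c}6.png',cv2.resize(p[180:300,160:420] if c=='top' else p[160:350,190:390],None,fx=3,fy=3))
    r=bot.outline_of(c,'lifter')[0];Q=P[r['pixels']&(d>0)];lo=Q[Q[:,2]<.015];print(rect(lo),np.median(lo[:,2]),np.linalg.lstsq(np.c_[lo[:,:2],np.ones(len(lo))],lo[:,2],rcond=None)[0])
    for r in bot.outline_of(c,'ring')[:2]:
        Q=P[r['pixels']&(d>0)];f=Q[:,:2].mean(0)-B;print('ring',Q[:,2].max(),np.median(Q[:,2]),f@t,f@np.array([-t[1],t[0]]))
    for g in bot.outline_of(c,'gate')[:1]:
        Q=P[g['pixels']&(d>0)];X=(Q[:,:2]-B)@t;print('gate',[(a,np.median(X[abs(Q[:,2]-a)<.004]).round(4)) for a in(.028,.036,.044,.052)])
E
```

```text
clock: 31.22
tool_pos: [0.4824, -0.2193, 0.0779]
tool_rot: [-2.328, -2.108, 0.001]
ft_force: [0.5, -0.5, 0.6]
opening: 0.055
gripper_force: 0.0
clock: 32.6
tool_pos: [0.2814, -0.5006, 0.198]
tool_rot: [2.331, 2.106, -0.001]
ft_force: [0.2, 0.9, -0.4]
opening: 0.0553
gripper_force: 0.0
(array([798.8, -24.4]), array([99.9, 62.8]), 79.28) 0.004767220947188067 [-0.04732226  0.00095164  0.04081257]
ring 0.026127296765285468 0.019098265204949616 -0.10392484960170337 -0.16353255972254266
ring 0.06854570666696957 0.030960385461545892 0.036220120455090286 0.002384682781948641Traceback (most recent call last):
  File "<stdin>", line 6, in <module>
IndexError: list index out of range
```

View pics/side6.png

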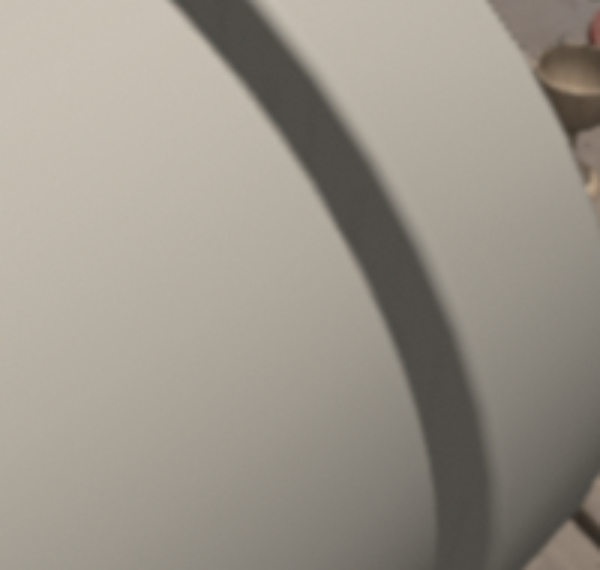

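View pics/top6.png

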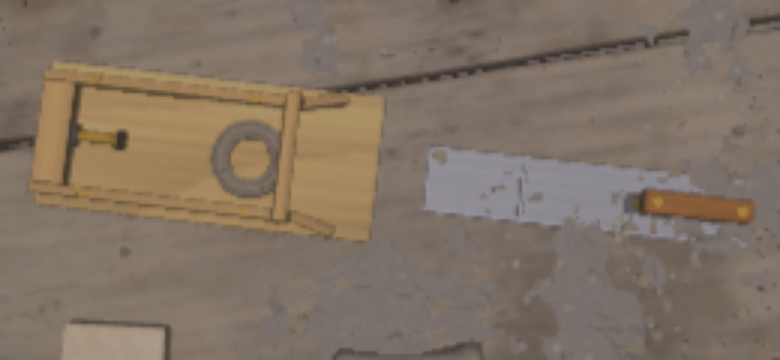

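The side view is blocked by the arm. The top view shows the ring flat in the bay behind the crossbar at (245,158), and the lifter clear of it. I'll move the arm aside to check the gate and ring tilt.

```bash
python3 -m inch '[[-2,-1,1,0,5.5],[-3,-1,1,0,5.5],[-3,-1,1,0,5.5],[-3,-1,0,0,5.5],[-1,-1,0,0,5.5],[0,0,0,0,5.5]]'
python3 - <<'E'
from tf import *
B=np.array([.514,.074]);t=np.array([.0993,.995])
def pl(Q): return np.round(np.linalg.lstsq(np.c_[Q[:,:2],np.ones(len(Q))],Q[:,2],rcond=None)[0][:2],3)
for c in('top','side'):
    p,d=bot.capture(c);P=cloud(c,d)
    if c=='side': cv2.imwrite('pics/side7.png',cv2.resize(p[160:350,190:390],None,fx=3,fy=3,interpolation=2))
    for r in bot.outline_of(c,'lifter')[:1]:
        Q=P[clean(r['pixels']&(d>0))];Q=Q[(Q[:,2]<.012)&(Q[:,0]<.56)];print(c,'lifter',pl(Q),np.median(Q[:,2]))
    for r in bot.outline_of(c,'ring'):
        Q=P[clean(r['pixels']&(d>0))];f=Q[:,:2].mean(0)-B
        if abs(f@t)<.08: K=Q[(Q[:,2]>.028)&(Q[:,2]<.045)&((Q[:,:2]-B)@t>.012)];print('ring',len(K),pl(K),np.median(K[:,2]),f@t)
    for g in bot.outline_of(c,'gate')[:1]:
        Q=P[g['pixels']&(d>0)];X=(Q[:,:2]-B)@t;print('gate',[(a,np.median(X[abs(Q[:,2]-a)<.004]).round(4)) for a in(.028,.036,.044,.052)])
E
```

```text
clock: 33.65
tool_pos: [0.163, -0.5498, 0.227]
tool_rot: [-2.329, -2.108, -0.0]
ft_force: [-0.7, 0.4, -0.0]
opening: 0.0552
gripper_force: 0.0
top lifter [-0.007 -0.003] 0.0033410441176433547
ring 227 [ 0.    -0.005] 0.03166438084764378 0.036095102929615416
ring 0 [0. 0.] nan -0.06632656738447426
gate [(0.028, np.float64(nan)), (0.036, np.float64(-0.2611)), (0.044, np.float64(-0.2542)), (0.052, np.float64(-0.2933))]
side lifter [-0.005 -0.004] 0.004886765669255777
gate [(0.028, np.float64(0.0012)), (0.036, np.float64(0.0011)), (0.044, np.float64(0.0009)), (0.052, np.float64(0.0009))]
  return _methods._mean(a, axis=axis, dtype=dtype,
  ret = ret.dtype.type(ret / rcount)
```

View pics/side7.png

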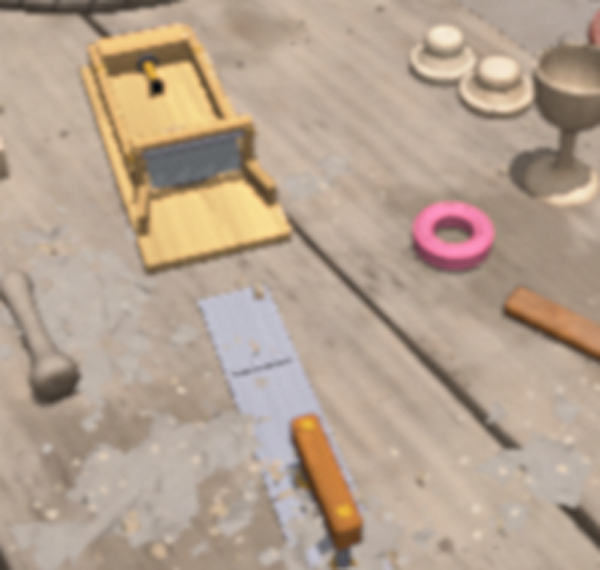

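The gate at (193,160) hangs vertical and shut, the ring lies flat in the bay, and the lifter is flat on the table about 35 mm clear of the sill.

```bash
python3 -c "
from bench import bot
print(bot.hand_in())"
```

```text
the job is handed in; nothing more can be done
None
```

Job handed in, with no verdict shown: the tip held about 7 N on the buffer for over a second, the ring lies flat in the bay behind the shut gate, and the lifter is released flat on the table about 35 mm clear of the bay.

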